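# Square up slumped barrier plates in the jig

## Task

The five phenolic barriers have slumped in the squaring jig. Push the row upright, pressing it home against the jig's backstop with a firm push of about 10 N, and push the barriers along until every one is flush against the low side fence too, so that the pack stands closed up and square, ready to be clamped for drilling. The jig stands loose, so do not shove it along the bench, and leave the things around it alone.

Things in the scene. Friction and masses are not known exactly. Their poses are not given: they have to be found in the camera images.
- jig_corner (a point): Inside corner of the squaring jig, where the faces of its backstop and side fence meet on the top of its base plate, 15 mm above the bench. Axes are the jig's: +y runs along the row into the backstop (whose face is the plane y = 0; the row stands on the -y side and is open at that end), +x points into the side fence (face: plane x = 0; open on the -x side), z up. Turned by up to 0.5 rad.
- jig: The squaring jig, cast iron, 4 kg, standing loose on the bench (a push of about 18 N or more can slide it). Origin under its base; axes as at the corner, which lies at x 50, y 75, z 15 mm. Base plate: 15 mm thick, x -62 to 62, y -95 to 120 mm. Side fence: a bar 12.5 mm thick, 22 mm high above the base, x 50 to 62, y -92 to 75 mm.
- backstop: Upright wall of the jig, fixed to its base: 87.5 mm wide (x -75 to 12.5 mm from the corner; the barriers overhang it on the open side), 16 mm thick, 62 mm high, two ribs behind it. A row pushed high up jams aslant against it and settles back short of it; pushed at the foot it slides home. Origin at the foot of its face, mid-width, on the base; axes as at the corner.
- barrier_1: Number 1, counted from the backstop, of five loose brown phenolic plates, 90 mm wide (x), 65 mm high (z), thickness (y) somewhere between 8 and 12 mm: mixed stock, not all alike, not known beforehand. 50 to 125 g. Origin at its centre. It stands on a long edge on the jig's base, leaning 0.25 to 0.75 rad with its top towards the backstop and its foot away, 10 to 30 mm short of the side fence.
- barrier_2: Number 2, counted from the backstop, of five loose brown phenolic plates, 90 mm wide (x), 65 mm high (z), thickness (y) somewhere between 8 and 12 mm: mixed stock, not all alike, not known beforehand. 50 to 125 g. Origin at its centre. It stands on a long edge on the jig's base, leaning 0.25 to 0.75 rad with its top towards the backstop and its foot away, 10 to 30 mm short of the side fence.
- barrier_3: Number 3, counted from the backstop, of five loose brown phenolic plates, 90 mm wide (x), 65 mm high (z), thickness (y) somewhere between 8 and 12 mm: mixed stock, not all alike, not known beforehand. 50 to 125 g. Origin at its centre. It stands on a long edge on the jig's base, leaning 0.25 to 0.75 rad with its top towards the backstop and its foot away, 10 to 30 mm short of the side fence.
- barrier_4: Number 4, counted from the backstop, of five loose brown phenolic plates, 90 mm wide (x), 65 mm high (z), thickness (y) somewhere between 8 and 12 mm: mixed stock, not all alike, not known beforehand. 50 to 125 g. Origin at its centre. It stands on a long edge on the jig's base, leaning 0.25 to 0.75 rad with its top towards the backstop and its foot away, 10 to 30 mm short of the side fence.
- barrier_5: Number 5, counted from the backstop, of five loose brown phenolic plates, 90 mm wide (x), 65 mm high (z), thickness (y) somewhere between 8 and 12 mm: mixed stock, not all alike, not known beforehand. 50 to 125 g. Origin at its centre. It stands on a long edge on the jig's base, leaning 0.25 to 0.75 rad with its top towards the backstop and its foot away, 10 to 30 mm short of the side fence.
- fuse_carrier_1: Bystander: a loose red ceramic fuse carrier, 34 x 78 x 38 mm high, with a brass blade at each end. Origin at the centre of its underside.
- fuse_carrier_2: Bystander: a second loose red ceramic fuse carrier, like the first.
- test_plug: Bystander: squat brass test plug, 36 mm diameter, 45 mm high, standing loose. Origin at the centre of its underside. (To the robot's far left, some 0.74 m ahead and 0.44 m to the left, stands a fixed black relay case, 190 x 160 x 95 mm, with its glass lid propped open to 270 mm above the bench: keep the arm clear of it.)
- torque_driver: Bystander: chrome torque driver lying loose, about 210 mm long, 28 mm handle; it lies beside a fixed steel terminal block 45 x 160 mm and 60 mm high, beyond the open end of the row. Origin under the middle of its handle; its shank points along its +y, away from the jig.
Not all that is in view belongs to the job. Leave any green or pink look-alike of the barrier_5 alone.

How it is judged (in metres and radians):
On the way:
1. the whole row is pressed home upright: barrier 1 bears on the backstop with more than 3 N while all five stand upright within 0.06 rad (contact force between barrier_1 and backstop above 3 N and angle between each of barrier_1, barrier_2, barrier_3, barrier_4, barrier_5's own z axis and vertical below 0.06 rad), for 0.2 s.
At the end, for the whole second after the job is handed in: All five barriers stand on the jig's base, at rest, upright and parallel to the backstop within 0.035 rad (2 degrees); the row is closed up against the backstop with no barrier more than 2.5 mm from where the gap-free pack would have it; every barrier's edge is within 2.5 mm of the side fence (x of each of barrier_1, barrier_2, barrier_3, barrier_4, barrier_5 in the frame of jig_corner above -0.0475 m and y of barrier_1 in the frame of jig_corner above -0.0085 m and angle between the y axis of each of barrier_1, barrier_2, barrier_3, barrier_4, barrier_5 and the y axis of jig_corner, either way round below 0.035 rad and z of barrier_1 in the frame of jig_corner between 0.0305 and 0.0345 m and linear speed of each of barrier_1, barrier_2, barrier_3, barrier_4, barrier_5 below 0.02 m/s and y of barrier_2 in the frame of jig_corner above -0.0185 m and z of barrier_2 in the frame of jig_corner between 0.0305 and 0.0345 m and y of barrier_3 in the frame of jig_corner above -0.0285 m and z of barrier_3 in the frame of jig_corner between 0.0305 and 0.0345 m and y of barrier_4 in the frame of jig_corner above -0.0405 m and z of barrier_4 in the frame of jig_corner between 0.0305 and 0.0345 m and y of barrier_5 in the frame of jig_corner above -0.0515 m and z of barrier_5 in the frame of jig_corner between 0.0305 and 0.0345 m); the robot touches nothing.
It fails at once if the jig is shoved more than 8 mm along the bench (distance of jig_corner from where it was at the start of the episode above 0.008 m).
It fails at once if a barrier is knocked flat (leaning more than 1 rad) (angle between any of barrier_1, barrier_2, barrier_3, barrier_4, barrier_5's own z axis and vertical above 1 rad).
It fails at once if a fuse carrier, the test plug or the torque driver is moved more than 15 mm (distance of any of fuse_carrier_1, fuse_carrier_2, test_plug, torque_driver from where it was at the start of the episode above 0.015 m).
It also fails if it takes over 72 s, if anything falls off the work surface, if the arm or the gripper's body presses on something with over 40 N, if the wrist force passes 120 N, or if a joint passes its speed limit or range.

## Robot

A 6-joint arm with a two-finger parallel gripper is mounted at the origin on the work surface. World frame = base frame: x ahead of the robot, y to its left, z up, the work surface at z = 0. Lengths are in m, angles in degrees, forces in N, time in s.
With the tool pointing down it reaches from about 0.35 to 0.875 m from the base axis. Payload 4.2 kg.
Tool frame: the origin (TCP) lies between the finger pads; the fingertips stand 17 mm ahead of it and the grasp point (between the pads) lies 2 mm behind it; z points along the fingers, y is the direction in which the jaws open and shut (so a half turn about z gives the same grasp; the last joint's range is limited). The gripper opens to 87 mm and grips with 3 to 60 N. Pads are 19 mm wide; open, the fingers measure 117 mm over their backs; the gripper's body (75 mm by 190 mm) begins 51 mm behind the grasp point.
Start: joints at [-60.642, 22.042, 0.453, 0, -68.411, -14.817], TCP at [0.157, -0.605, 0.24] pointing down, gripper open.
Joint ranges: [-179.83, 179.83], [-69.29, 118.12], [-61.27, 80.66], [-181.25, 117.63], [-171.15, -9.14], [-177.46, 177.46]. Speed limits (degrees/s): [159.86, 159.86, 180, 180, 180, 180].

## Interface

Orientations are given as a 3x3 rotation matrix whose columns are the frame's x, y, z axes.
In Python, from station import r gives the robot as it stands.
- The arm moves only by the shell command python3 -m creep 'ROWS'. ROWS is JSON, a list of rows, each a list of 7 numbers: the opening, from 0 (shut) to 1 (fully open), then the shift along the tool's x, y, z scaled (see below), then the turn, a rotation vector about the tool's x, y, z scaled (see below). A call has 1 to 5 rows; each row is the pose to reach, as a shift and turn from the pose measured when the call began, along the tool's axes at that moment, turning the shorter way round; what a row does not reach only later rows make up. The controller multiplies each number of a shift by 300 mm and each number of a turn by 180 degrees. A row lasts 1/12 s, in which the tool goes at most 41.7 mm and 7.16 degrees, less where a joint would pass 70% of its speed; a pose out of reach is approached as far as the arm can. A call with a number of a shift or a turn outside -1 to 1 is refused whole. A call with a gripper value outside its range is refused whole. The fingers move at their own pace and stop on an object; the grip force is fixed at half the most. Time passes only in rows, so rows that repeat a pose let the fingers close. It gives the time, the measured TCP pose, the force and the opening at its end, in the units of the state.
- r.sense(): the state, without advancing time (a new reading comes with each control period).
- r.capture(name): name is "scene" or "top" or "wrist"; returns the picture (384x512x3 uint8, blue, green, red); there is no depth.
- r.camera_model(name): a dict with "mtx" (3x3 intrinsics, pixels), "R" (3x3) and "t" (3): a world point X has camera coordinates R X + t; the wrist camera has in their place "mount" (4x4, takes a point from camera to tool coordinates, whose origin is the TCP and whose axes are the flange's). Camera axes: x right, y down, z forward; pixel columns grow to the right and rows downward; lengths in m; the calibration is good to about 2 mm. A picture is of the moment at which its call begins: read the wrist's pose just before it. camera_model takes no time and is no camera call.
- r.finish_job(): hands the job in, once; it reports no verdict.
Trained networks look in the newest picture that a camera, given by its name, has taken for a name from the list of things; names that differ only in an ending like _2 or _b are one class to them, and where a whole thing is asked for, a point or a joint stands for the part that bears it (a point fixed in the world has none). Each returns a list of dicts, best first, with "score" (0 to 1); they miss things now and then, are a little off and sometimes report something else, mostly with a low value. They report only what shows in the picture. A call takes as long as a camera call. They do not tell look-alikes from the thing itself.
- r.recognise(camera, target): "rect" ([left, top, right, bottom] as shares, 0 to 1, of the picture: columns of its width, rows of its height, round what is visible of it).
- r.outline_of(camera, target): "pixels" (384x512 bool, what is visible of it) and "rect" ([left, top, right, bottom] as shares, 0 to 1, of the picture: columns of its width, rows of its height, round what is visible of it).
The state is a dict: "time_s": time; "joints": joint angles; "joint_velocities": joint speeds; "effort": joint torques, N m; "tcp_pos": TCP position; "ee_rot": TCP orientation; "wrist_force": force on the tool from outside, world axes, zero at the start; "moment": the same for the moment, N m; "gripper_width": opening from 0.0 (shut) to 1.0 (fully open).
Only numpy, scipy, OpenCV 4.12 (cv2) and the standard library are available. Lean on these libraries where they do the work, as an engineer would, in place of code of your own. Each camera call takes 0.05 s, during which the arm holds its last target.

## Working session

There is one attempt and no reset: what is moved stays moved. The work goes in short steps, Python scripts to look and compute and a shell command to move; the robot and the scene stay as the last step left them, time stands still between calls to the robot, and variables do not carry over. Pictures are saved under pics/ and viewed, and the job is handed in when it is done.

```bash
ls; mkdir -p pics; python3 - <<'E'
from station import r
import cv2
s=r.sense();print(s)
for n in ("scene","top"):
    im=r.capture(n);cv2.imwrite(f"pics/{n}0.png",im);print(n,r.camera_model(n))
print(r.camera_model("wrist"))
E
```

```text
pics
{'time_s': 0.0, 'joints': array([-6.06399976e+01,  2.20899304e+01,  3.79393449e-01, -2.89557929e-02,
       -6.84105159e+01, -1.48176194e+01]), 'joint_velocities': array([-0.06661399, -0.03244753,  0.01839846, -0.06308647,  0.11592654,
        0.03075605]), 'effort': array([-4.37283888e-04, -3.90665066e+01,  1.87400472e+01,  4.21997800e+00,
        1.08925844e-02, -2.03094510e-04]), 'tcp_pos': array([ 0.15682303, -0.60441934,  0.23846576]), 'ee_rot': array([[-9.68008937e-01, -2.50914937e-01, -6.26298931e-04],
       [-2.50915704e-01,  9.68006724e-01,  2.07175834e-03],
       [ 8.64264635e-05,  2.16262882e-03, -9.99997658e-01]]), 'wrist_force': array([ 0.11905836, -0.8825838 , -0.16566559]), 'moment': array([ 0.02869315,  0.03556512, -0.03815733]), 'gripper_width': 0.9994494923745697}
scene {'mtx': array([[476.39408315,   0.        , 256.68976027],
       [  0.        , 476.39408315, 194.66738973],
       [  0.        ,   0.        ,   1.        ]]), 'R': array([[-0.35301657,  0.93556203, -0.01014842],
       [ 0.59457268,  0.2159494 , -0.77449931],
       [-0.72240061, -0.279445
[... 254 characters left out ...]
0.02785818, -0.99915825, -0.03011172],
       [-0.99635504,  0.03018449, -0.07978426],
       [ 0.08062601,  0.02777932, -0.99635724]]), 't': array([0.05576288, 0.5858916 , 0.66936105])}
{'mtx': array([[293.12580823,   0.        , 257.2666816 ],
       [  0.        , 293.12580823, 190.28575331],
       [  0.        ,   0.        ,   1.        ]]), 'mount': array([[-9.40960374e-05, -9.56458514e-01, -2.91868296e-01,
         7.97679617e-02],
       [ 9.99999693e-01,  1.37008818e-04, -7.71372781e-04,
         1.30703962e-03],
       [ 7.77774594e-04, -2.91868279e-01,  9.56458208e-01,
        -1.46339352e-01],
       [ 0.00000000e+00,  0.00000000e+00,  0.00000000e+00,
         1.00000000e+00]])}
```

View pics/scene0.png

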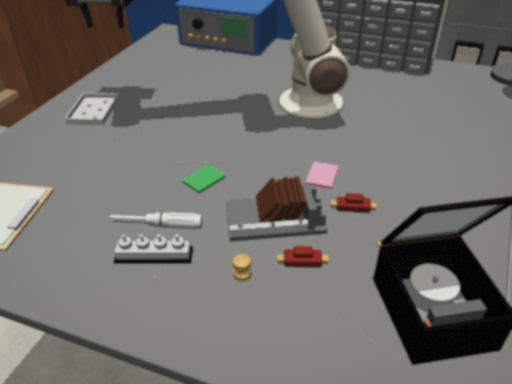

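View pics/top0.png

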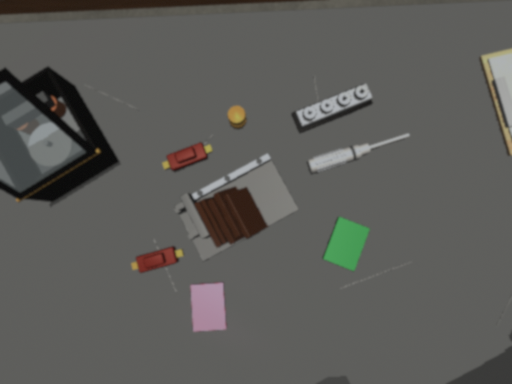

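```bash
python3 - <<'E'
import cv2
im=cv2.imread("pics/top0.png");c=im[135:275,125:310];cv2.imwrite("pics/crop0.png",cv2.resize(c,None,fx=4,fy=4,interpolation=cv2.INTER_CUBIC))
E
```

```text
(no output)
```

View pics/crop0.png

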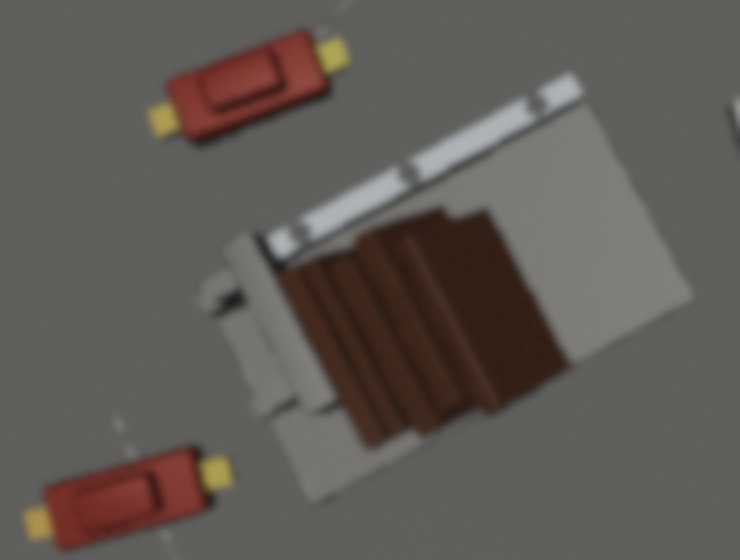

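```bash
cat > h.py <<'E'
import numpy as np, cv2
from scipy.optimize import least_squares
def proj(cm,X):
    X=np.atleast_2d(X); c=X@cm["R"].T+cm["t"]; p=c@cm["mtx"].T; return p[:,:2]/p[:,2:]
def wcm(r,s):
    m=r.camera_model("wrist"); M=m["mount"]; T=np.eye(4);T[:3,:3]=s["ee_rot"];T[:3,3]=s["tcp_pos"]
    C=np.linalg.inv(T@M); return dict(mtx=m["mtx"],R=C[:3,:3],t=C[:3,3])
def j2w(p,P):
    x,y,a=p; P=np.atleast_2d(P)*1e-3; c,s=np.cos(a),np.sin(a)
    return np.stack([x+c*P[:,0]-s*P[:,1],y+s*P[:,0]+c*P[:,1],0.015+P[:,2]],1)
def fit(views,p0):
    f=lambda p:np.concatenate([(proj(cm,j2w(p,P))-uv).ravel() for cm,P,uv in views])
    s=least_squares(f,p0,loss="soft_l1"); return s.x,f(s.x).reshape(-1,2)
E
python3 - <<'E'
from h import *
from station import r
P=[(0,-167,22),(12.5,-167,22),(-112,-170,0),(-112,45,0),(-75,0,62),(12.5,0,62),(12.5,16,62),(-75,16,62)]
uv=np.array([(584,96),(572,72),(692,294),(314,500),(340,400),(256,233),(228,243),(320,412)])/4+np.array([125,135])-.375
p,e=fit([(r.camera_model("top"),P,uv)],[.6,.05,.4]);print(p,np.degrees(p[2]));print(e.round(1))
E
```

```text
[0.57845943 0.14788781 0.46798154] 26.81336720812325
[[ 0.6 -0.8]
 [ 0.5 -0.4]
 [ 2.   0.4]
 [ 0.3  1.1]
 [ 0.5 -0.4]
 [-0.9 -1.3]
 [-1.6  0.4]
 [-2.3  0.8]]
```

```bash
cat >> h.py <<'E'
from scipy.spatial.transform import Rotation as Ro
def step(s,p,target,yawoff=-90):
    """target in jig-corner mm; tool x at jig yaw + yawoff, pointing down; returns shift(scaled), turn(scaled)"""
    w=j2w(p,target)[0]; a=p[2]+np.radians(yawoff)
    x=np.array([np.cos(a),np.sin(a),0]); z=np.array([0,0,-1.]); R=np.stack([x,np.cross(z,x),z],1)
    R0=s["ee_rot"]; d=R0.T@(w-s["tcp_pos"]); t=Ro.from_matrix(R0.T@R).as_rotvec()
    return (d/.3).round(4),(t/np.pi).round(4)
def where(s,p):
    a=p[2];d=s["tcp_pos"]-np.array([p[0],p[1],.015]);c,n=np.cos(a),np.sin(a)
    return np.array([c*d[0]+n*d[1],-n*d[0]+c*d[1],d[2]])*1e3
E
python3 - <<'E'
from h import *
from station import r
s=r.sense();p=[0.57846,0.14789,.46798];print(step(s,p,(-60,-110,225)),j2w(p,(-60,-110,225)))
E
```

```text
(array([-1.8724e+00,  1.6742e+00, -1.7000e-03]), array([ 5.000e-04,  5.000e-04, -5.682e-01])) [[0.57453041 0.02265199 0.24      ]]
```

```bash
python3 -m creep '[[0.4,-0.9,0.8,0,0,0,-0.5],[0.4,-0.9,0.8,0,0,0,-0.5],[0.4,-0.9,0.8,0,0,0,-0.5],[0.4,-0.9,0.8,0,0,0,-0.5],[0.4,-0.9,0.8,0,0,0,-0.5]]'; python3 - <<'E'
from h import *
from station import r
s=r.sense();p=[0.57846,0.14789,.46798];print(step(s,p,(-60,-110,225)))
E
```

```text
time_s: 0.52
tcp_pos: [0.2731, -0.4299, 0.2388]
ee_rot: [[-0.634, -0.773, -0.0], [-0.773, 0.634, 0.002], [-0.001, 0.001, -1.0]]
wrist_force: [0.1, 0.1, 0.1]
gripper_width: 0.704
(array([-1.8037,  0.1794, -0.0021]), array([ 2.000e-04,  5.000e-04, -3.675e-01]))
```

```bash
python3 -m creep '[[0.4,-0.8,0.08,0,0,0,-0.36],[0.4,-0.8,0.08,0,0,0,-0.36],[0.4,-0.8,0.08,0,0,0,-0.36],[0.4,-0.8,0.08,0,0,0,-0.36],[0.4,-0.8,0.08,0,0,0,-0.36]]'; python3 - <<'E'
from h import *
from station import r
s=r.sense();p=[0.57846,0.14789,.46798];print(step(s,p,(-60,-110,225)))
E
```

```text
time_s: 0.93
tcp_pos: [0.388, -0.256, 0.239]
ee_rot: [[-0.061, -0.998, -0.0], [-0.998, 0.061, 0.002], [-0.002, 0.0, -1.0]]
wrist_force: [0.9, -0.3, 0.0]
gripper_width: 0.417
(array([-0.9649, -0.564 , -0.002 ]), array([-1.000e-04,  5.000e-04, -1.683e-01]))
```

```bash
python3 -m creep '[[0.4,-0.96,-0.56,0,0,0,-0.168],[0.4,-0.96,-0.56,0,0,0,-0.168],[0.4,-0.96,-0.56,0,0,0,-0.168],[0.4,-0.96,-0.56,0,0,0,-0.168],[0.4,-0.96,-0.56,0,0,0,-0.168]]'; python3 - <<'E'
from h import *
from station import r
s=r.sense();p=[0.57846,0.14789,.46798];print(step(s,p,(-60,-110,225)))
E
```

```text
time_s: 1.35
tcp_pos: [0.5034, -0.0824, 0.2391]
ee_rot: [[0.455, -0.891, -0.0], [-0.891, -0.455, 0.002], [-0.002, -0.0, -1.0]]
wrist_force: [0.4, -0.6, 0.2]
gripper_width: 0.401
(array([-0.204 , -0.3705, -0.0024]), array([-0.0001,  0.0005,  0.0013]))
```

```bash
python3 -m creep '[[0.4,-0.2,-0.37,0,0,0,0],[0.4,-0.2,-0.37,0,0,0,0],[0.4,-0.2,-0.37,0,0,0,0],[0.4,-0.2,-0.37,0,0,0,0],[0.4,-0.2,-0.37,0,0,0,0]]'; python3 - <<'E'
from h import *
from station import r
s=r.sense();im=r.capture("wrist");cv2.imwrite("pics/w1.png",im)
import pickle;pickle.dump(s,open("s1.pkl","wb"))
c=im[40:340,80:450]
cv2.imwrite("pics/w1b.png",cv2.resize(im,(768,576),interpolation=cv2.INTER_CUBIC))
p=[0.57846,0.14789,.46798]
print(s["tcp_pos"])
P=[(0,-167,22),(12.5,-167,22),(-112,-170,0),(-112,45,0),(-75,0,62),(12.5,0,62),(12.5,16,62),(-75,16,62)]
print((proj(wcm(r,s),j2w(p,P))*1.5).round())
E
```

```text
time_s: 1.77
tcp_pos: [0.5755, 0.0236, 0.238]
ee_rot: [[0.457, -0.889, -0.002], [-0.889, -0.457, 0.001], [-0.002, 0.002, -1.0]]
wrist_force: [-0.4, -0.5, 0.3]
gripper_width: 0.396
[0.57554472 0.02355232 0.23795033]
[[311. 180.]
 [294. 180.]
 [452. 176.]
 [441. 406.]
 [406. 400.]
 [296. 399.]
 [297. 417.]
 [406. 417.]]
```

View pics/w1b.png

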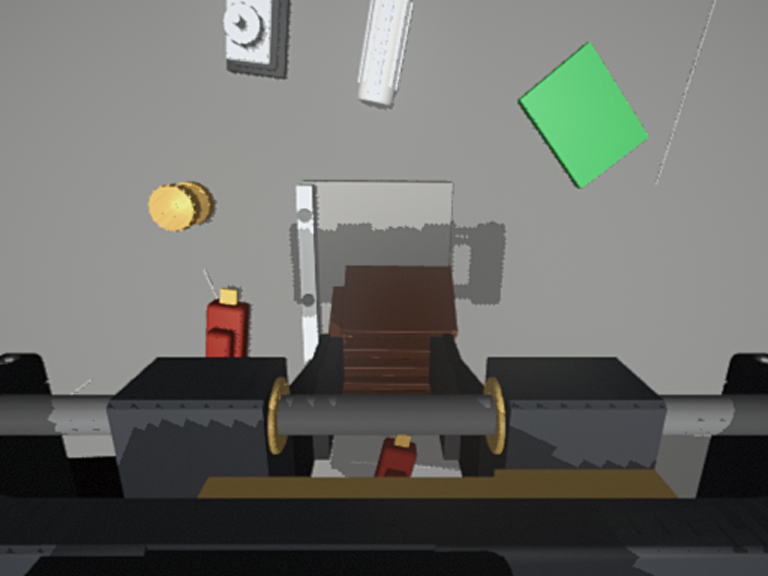

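```bash
python3 - <<'E'
from h import *
from station import r
import pickle
s=pickle.load(open("s1.pkl","rb"));W=wcm(r,s)
P=[(0,-167,22),(12.5,-167,22),(-112,-170,0),(-112,45,0),(-75,0,62),(12.5,0,62),(12.5,16,62),(-75,16,62)]
uv=np.array([(584,96),(572,72),(692,294),(314,500),(340,400),(256,233),(228,243),(320,412)])/4+np.array([125,135])-.375
P2=[(0,-167,22),(12.5,-167,22),(-112,-170,0)];uv2=np.array([(315.5,184),(297,184),(453,181)])/1.5
p,e=fit([(r.camera_model("top"),P,uv),(W,P2,uv2)],[.578,.148,.468]);print(p);print(e.round(1).tolist())
p2,e2=fit([(W,P2,uv2)],p);print(p2,e2.round(1).tolist())
def back(px,z):
    px=np.array(px)/1.5;f=lambda q:(proj(W,j2w(p,(q[0],q[1],z)))-px).ravel()
    return least_squares(f,[-50,-90]).x
for px,z in [((346,266),0),((453,266),0),((330,332),50),((457,332),50)]:print(px,back(px,z).round(1))
E
```

```text
[0.57750857 0.14918479 0.4624849 ]
[[0.2, 0.1], [0.1, 0.5], [1.3, 1.4], [-0.7, 1.7], [-0.4, 0.2], [-1.6, -0.8], [-2.3, 0.9], [-3.2, 1.5], [-2.1, -1.1], [-0.6, -1.2], [0.4, -1.7]]
[0.57708087 0.15051081 0.4565597 ] [[-1.4, 0.1], [0.2, -0.1], [1.0, 0.0]]
(346, 266) [-23.  -95.1]
(453, 266) [-115.7  -96.2]
(330, 332) [-14.1 -54.5]
(457, 332) [-113.8  -55.6]
```

```bash
python3 - <<'E'
from h import *
from station import r
s=r.sense();p=[.5773,.1497,.46];print(where(s,p));print(step(s,p,(-62,-130,80)),step(s,p,(-62,-130,21)))
E
```

```text
[ -58.995516   -113.06721677  223.19800293]
(array([0.0574, 0.0098, 0.4772]), array([0.0006, 0.0007, 0.0043])) (array([0.0578, 0.0094, 0.6739]), array([0.0006, 0.0007, 0.0043]))
```

```bash
python3 -m creep '[[0.4,0.057,0.01,0.13,0,-0.011,0.004],[0.4,0.057,0.01,0.26,0,-0.011,0.004],[0.4,0.057,0.01,0.39,0,-0.011,0.004],[0.4,0.057,0.01,0.47,0,-0.011,0.004],[0.4,0.057,0.01,0.47,0,-0.011,0.004]]'; python3 - <<'E'
from h import *
from station import r
s=r.sense();p=[.5773,.1497,.46];print(where(s,p));print(step(s,p,(-62,-130,80)),step(s,p,(-62,-130,21)))
E
```

```text
time_s: 2.23
tcp_pos: [0.5742, 0.0034, 0.0916]
ee_rot: [[0.441, -0.897, -0.031], [-0.897, -0.441, 0.03], [-0.041, 0.015, -0.999]]
wrist_force: [-1.1, -0.9, 0.4]
gripper_width: 0.395
[ -67.75418746 -129.73917931   76.63478326]
(array([ 0.0003, -0.019 , -0.0115]), array([ 0.0046,  0.013 , -0.001 ])) (array([ 0.0084, -0.0219,  0.185 ]), array([ 0.0046,  0.013 , -0.001 ]))
```

```bash
python3 -m creep '[[0.4,0.008,-0.02,0.1,0.004,0.002,0],[0.4,0.008,-0.02,0.15,0.004,0.002,0],[0.4,0.008,-0.02,0.183,0.004,0.002,0],[0.4,0.008,-0.02,0.183,0.004,0.002,0],[0.4,0.008,-0.02,0.183,0.004,0.002,0]]'; python3 - <<'E'
from h import *
from station import r
s=r.sense();p=[.5773,.1497,.46];print(where(s,p));print(step(s,p,(-62,-110,21)))
im=r.capture("scene")[150:270,190:370];cv2.imwrite("pics/sc2.png",cv2.resize(im,None,fx=4,fy=4,interpolation=cv2.INTER_CUBIC))
E
```

```text
time_s: 2.65
tcp_pos: [0.5798, 0.0052, 0.0381]
ee_rot: [[0.441, -0.897, -0.015], [-0.897, -0.441, 0.03], [-0.034, 0.0, -0.999]]
wrist_force: [0.0, 0.6, 1.3]
gripper_width: 0.399
[ -61.93243699 -130.5668978    23.09763146]
(array([-0.0683,  0.0004,  0.0093]), array([ 0.    ,  0.0107, -0.001 ]))
```

View pics/sc2.png

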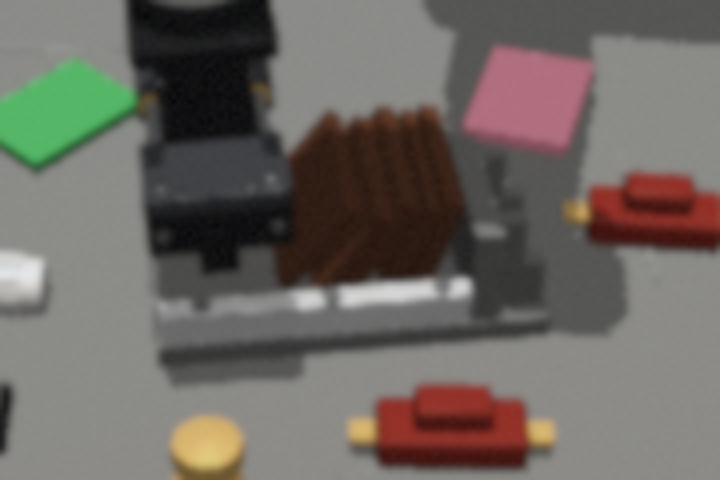

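```bash
python3 -m creep '[[0.4,-0.02,0,0.008,0,0,0],[0.4,-0.04,0,0.009,0,0,0],[0.4,-0.055,0,0.009,0,0,0],[0.4,-0.065,0,0.01,0,0,0],[0.4,-0.075,0,0.01,0,0,0]]';python3 -m creep '[[0.4,-0.01,0,0,0,0,0],[0.4,-0.02,0,0,0,0,0],[0.4,-0.03,0,0,0,0,0],[0.4,-0.04,0,0,0,0,0],[0.4,-0.05,0,0,0,0,0]]'; python3 - <<'E'
from h import *
from station import r
s=r.sense();p=[.5773,.1497,.46];print(where(s,p));print(step(s,p,(-62,-65,21)))
E
```

```text
time_s: 3.12
tcp_pos: [0.5704, 0.0263, 0.0369]
ee_rot: [[0.442, -0.897, -0.013], [-0.896, -0.442, 0.03], [-0.033, -0.002, -0.999]]
wrist_force: [1.3, -0.5, 0.2]
gripper_width: 0.395
time_s: 3.53
tcp_pos: [0.5636, 0.0398, 0.0372]
ee_rot: [[0.442, -0.897, -0.013], [-0.897, -0.442, 0.03], [-0.033, -0.002, -0.999]]
wrist_force: [0.8, -2.0, -0.7]
gripper_width: 0.402
[-61.09358879 -92.41315055  22.1935027 ]
(array([-0.0912,  0.0032,  0.007 ]), array([-0.0006,  0.0104, -0.0007]))
```

```bash
python3 -m creep '[[0.4,-0.01,0,0.004,0,0,0],[0.4,-0.02,0,0.004,0,0,0],[0.4,-0.03,0,0.004,0,0,0],[0.4,-0.04,0,0.004,0,0,0],[0.4,-0.045,0,0.004,0,0,0]]'; python3 - <<'E'
from h import *
from station import r
s=r.sense();p=[.5773,.1497,.46];print(where(s,p))
im=r.capture("scene")[150:270,190:370];cv2.imwrite("pics/sc3.png",cv2.resize(im,None,fx=4,fy=4,interpolation=cv2.INTER_CUBIC))
E
```

```text
time_s: 3.95
tcp_pos: [0.5573, 0.0521, 0.0363]
ee_rot: [[0.442, -0.897, -0.013], [-0.896, -0.442, 0.03], [-0.033, -0.001, -0.999]]
wrist_force: [1.5, -3.5, -1.7]
gripper_width: 0.402
[-61.25237674 -78.60705955  21.28989553]
```

View pics/sc3.png

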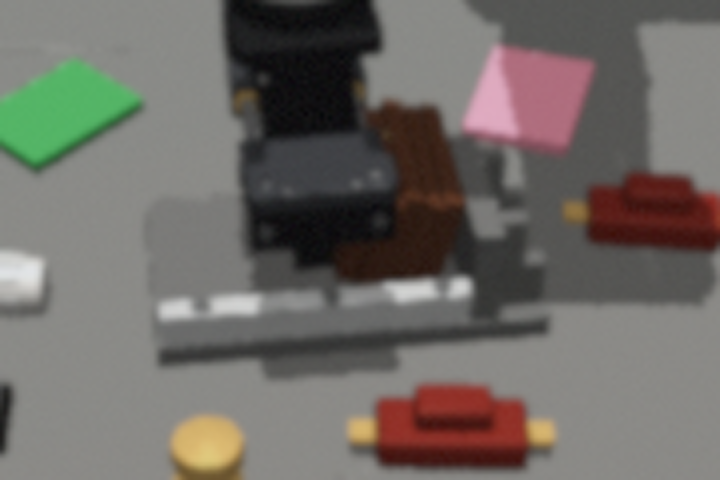

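Row is righting itself smoothly at ~4 N; jig has not moved. Next: slower.

```bash
python3 -m creep '[[0.4,-0.006,0,0,0,0,0],[0.4,-0.012,0,0,0,0,0],[0.4,-0.018,0,0,0,0,0],[0.4,-0.024,0,0,0,0,0],[0.4,-0.028,0,0,0,0,0]]'; python3 - <<'E'
from h import *
from station import r
s=r.sense();p=[.5773,.1497,.46];print(where(s,p))
E
```

```text
time_s: 4.42
tcp_pos: [0.5534, 0.0599, 0.0365]
ee_rot: [[0.442, -0.897, -0.014], [-0.896, -0.442, 0.03], [-0.033, -0.001, -0.999]]
wrist_force: [1.2, -3.3, -2.5]
gripper_width: 0.398
[-61.32375005 -69.85630632  21.53350674]
```

```bash
python3 -m creep '[[0.4,-0.003,0,0,0,0,0],[0.4,-0.006,0,0,0,0,0],[0.4,-0.009,0,0,0,0,0],[0.4,-0.012,0,0,0,0,0],[0.4,-0.014,0,0,0,0,0]]'; python3 - <<'E'
from h import *
from station import r
s=r.sense();p=[.5773,.1497,.46];print(where(s,p))
im=r.capture("scene")[150:270,190:370];cv2.imwrite("pics/sc4.png",cv2.resize(im,None,fx=4,fy=4,interpolation=cv2.INTER_CUBIC))
E
```

```text
time_s: 4.83
tcp_pos: [0.5514, 0.0637, 0.0366]
ee_rot: [[0.442, -0.897, -0.014], [-0.896, -0.442, 0.03], [-0.033, -0.001, -0.999]]
wrist_force: [1.0, -3.6, -3.5]
gripper_width: 0.4
[-61.43604576 -65.57329717  21.58351142]
```

View pics/sc4.png

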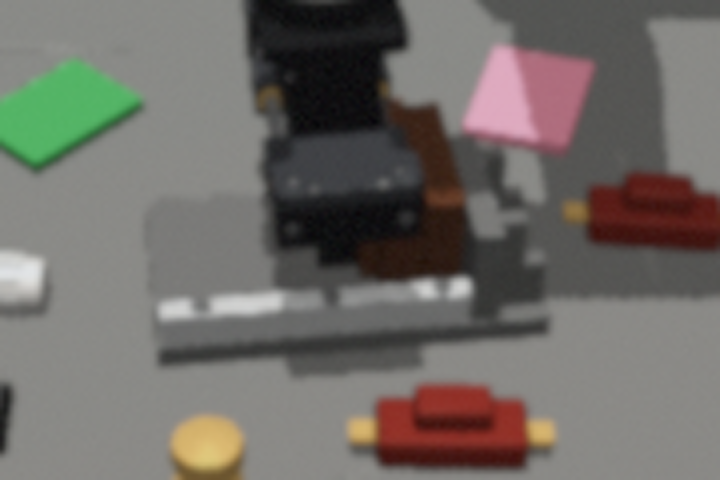

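```bash
python3 -m creep '[[0.4,-0.002,0,0,0,0,0],[0.4,-0.004,0,0,0,0,0],[0.4,-0.006,0,0,0,0,0],[0.4,-0.007,0,0,0,0,0],[0.4,-0.008,0,0,0,0,0]]'; python3 - <<'E'
from h import *
from station import r
s=r.sense();p=[.5773,.1497,.46];print(where(s,p))
E
```

```text
time_s: 5.3
tcp_pos: [0.5509, 0.0647, 0.0366]
ee_rot: [[0.443, -0.897, -0.013], [-0.896, -0.443, 0.028], [-0.031, -0.001, -1.0]]
wrist_force: [4.5, -9.6, -4.6]
gripper_width: 0.398
[-61.40802118 -64.47844724  21.57443108]
```

```bash
python3 -m creep '[[0.4,-0.005,0,0,0,0,0],[0.4,-0.005,0,0,0,0,0],[0.4,-0.005,0,0,0,0,0],[0.4,-0.005,0,0,0,0,0],[0.4,-0.005,0,0,0,0,0]]'; python3 - <<'E'
from h import *
from station import r
s=r.sense();p=[.5773,.1497,.46];print(where(s,p))
im=r.capture("scene")[150:270,190:370];cv2.imwrite("pics/sc5.png",cv2.resize(im,None,fx=4,fy=4,interpolation=cv2.INTER_CUBIC))
im=r.capture("top")[135:275,125:310];cv2.imwrite("pics/tp5.png",cv2.resize(im,None,fx=4,fy=4,interpolation=cv2.INTER_CUBIC))
E
```

```text
time_s: 5.72
tcp_pos: [0.5509, 0.0647, 0.0366]
ee_rot: [[0.443, -0.897, -0.012], [-0.896, -0.443, 0.027], [-0.03, -0.001, -1.0]]
wrist_force: [4.1, -9.6, -5.1]
gripper_width: 0.397
[-61.37956589 -64.46654661  21.59599384]
```

View pics/sc5.png

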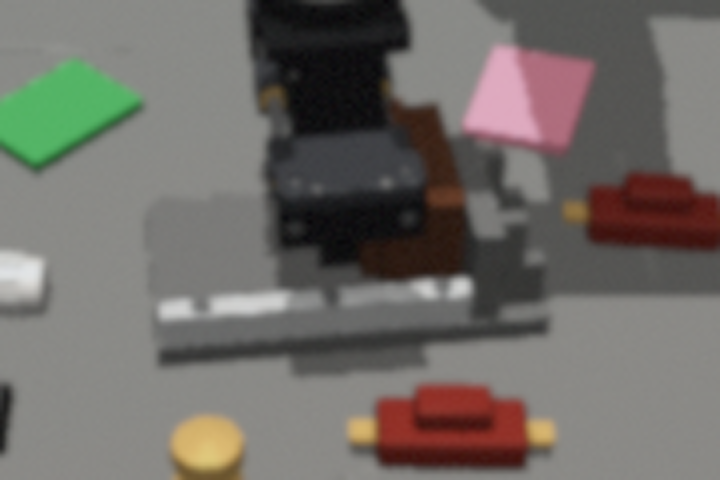

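View pics/tp5.png

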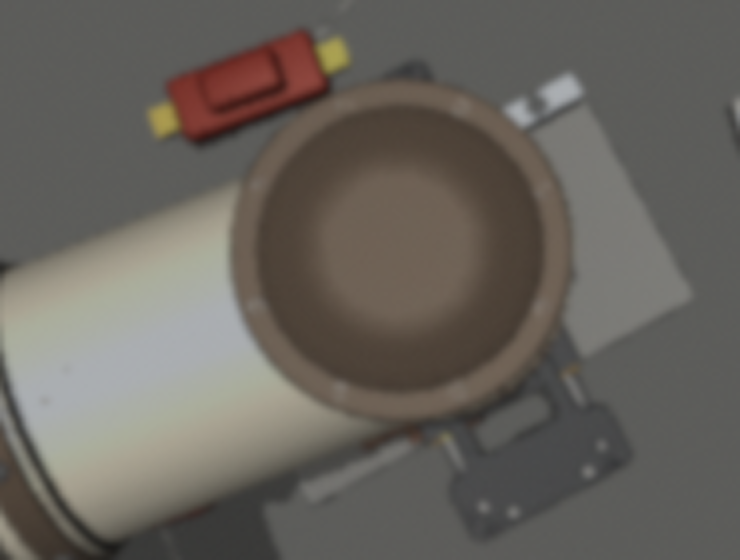

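```bash
python3 -m creep '[[0.4,0.005,0,0,0,0,0],[0.4,0.012,0,0,0,0,0],[0.4,0.03,0,0,0,0,0],[0.4,0.06,0,0,0,0,0],[0.4,0.1,0,0,0,0,0]]';python3 -m creep '[[0.4,0.05,0,-0.12,0,0.01,0],[0.2,0.05,0,-0.24,0,0.01,0],[0.0,0.05,0,-0.36,0,0.01,0],[0.0,0.05,0,-0.5,0,0.01,0],[0.0,0.05,0,-0.5,0,0.01,0]]'; python3 - <<'E'
from h import *
from station import r
s=r.sense();p=[.5773,.1497,.46];print(where(s,p));print(step(s,p,(-60,-110,190)))
import pickle;pickle.dump(s,open("s2.pkl","wb"))
im=r.capture("wrist");cv2.imwrite("pics/w6.png",im);cv2.imwrite("pics/w6b.png",cv2.resize(im[110:290,130:350],None,fx=3.5,fy=3.2,interpolation=cv2.INTER_CUBIC))
im=r.capture("scene")[150:270,190:370];cv2.imwrite("pics/sc6.png",cv2.resize(im,None,fx=4,fy=4,interpolation=cv2.INTER_CUBIC))
E
```

```text
time_s: 6.23
tcp_pos: [0.5646, 0.0378, 0.036]
ee_rot: [[0.444, -0.896, -0.012], [-0.896, -0.444, 0.027], [-0.03, -0.002, -1.0]]
wrist_force: [1.1, 0.4, 0.8]
gripper_width: 0.401
time_s: 6.65
tcp_pos: [0.5784, 0.0199, 0.195]
ee_rot: [[0.445, -0.895, 0.02], [-0.896, -0.445, 0.001], [0.008, -0.018, -1.0]]
wrist_force: [2.0, 0.7, 1.4]
gripper_width: 0.184
[ -56.67852723 -116.78680399  179.987766  ]
(array([-0.0224,  0.0104, -0.0337]), array([-0.0059, -0.0024,  0.0004]))
```

View pics/w6b.png

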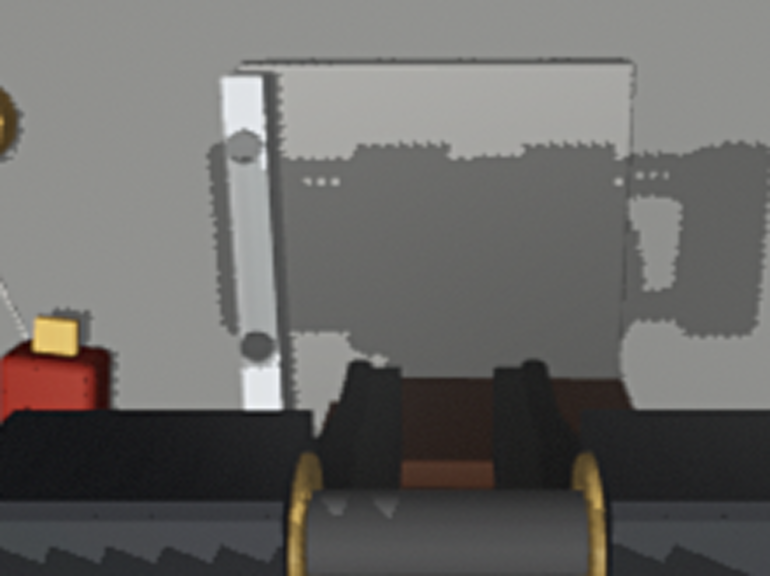

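View pics/sc6.png

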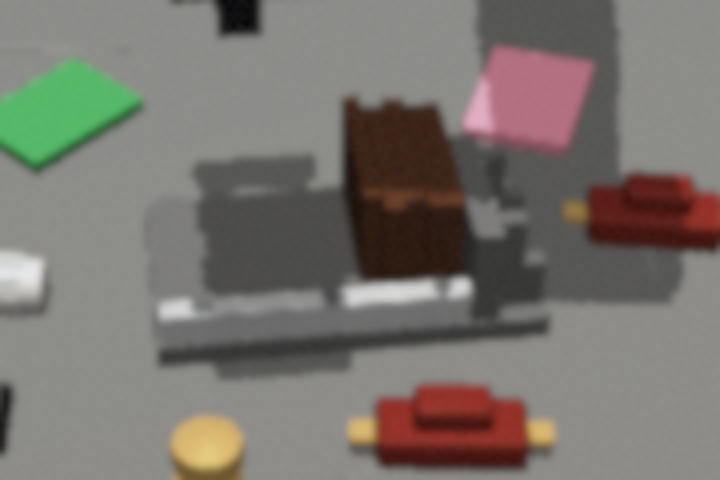

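```bash
python3 - <<'E'
from h import *
from station import r
import pickle
p=[.5773,.1497,.46];T=r.camera_model("top")
def back(px,z):
    f=lambda q:(proj(T,j2w(p,(q[0],q[1],z)))-np.array(px)).ravel()
    return least_squares(f,[-50,-90]).x.round(0)
for n,px,z in [("pink",(192,284),-5),("pink",(222,284),-5),("pink",(225,330),-5),("car2",(177,247),10),("car2",(182,254),10),("car2",(178,264),15),("car1",(211,149),10),("car1",(173,170),15)]:print(n,px,back(px,z))
s=r.sense()
print(step(s,p,(-150,-27,150),180))
E
```

```text
pink (192, 284) [-142.   84.]
pink (222, 284) [-169.   31.]
pink (225, 330) [-250.   67.]
car2 (177, 247) [-64.  73.]
car2 (182, 254) [-81.  71.]
car2 (178, 264) [-94.  85.]
car1 (211, 149) [ 75. -74.]
car1 (173, 170) [73. 11.]
(array([-0.2932,  0.2997,  0.0739]), array([-0.0024,  0.0012,  0.4998]))
```

```bash
python3 -m creep '[[0,-0.06,0.06,0,0,0,0.5],[0,-0.12,0.12,0,0,0,0.5],[0,-0.18,0.18,0,0,0,0.5],[0,-0.24,0.24,0,0,0,0.5],[0,-0.29,0.3,0,0,0,0.5]]';python3 -m creep '[[0,0,0,0,0,0,0.3],[0,0,0,0,0,0,0.3],[0,0,0,0,0,0,0.3],[0,0,0,0,0,0,0.3],[0,0,0,0,0,0,0.3]]'; python3 - <<'E'
from h import *
from station import r
s=r.sense();p=[.5773,.1497,.46];print(where(s,p));print(step(s,p,(-150,-27,100),180))
E
```

```text
time_s: 7.17
tcp_pos: [0.4531, 0.0576, 0.1855]
ee_rot: [[-0.171, -0.985, 0.001], [-0.985, 0.171, -0.0], [-0.0, -0.001, -1.0]]
wrist_force: [-0.3, 0.4, 0.3]
gripper_width: 0.007
time_s: 7.58
tcp_pos: [0.4523, 0.057, 0.1841]
ee_rot: [[-0.715, -0.699, -0.001], [-0.699, 0.715, -0.001], [0.002, 0.0, -1.0]]
wrist_force: [0.3, 0.8, 0.3]
gripper_width: 0.007
[-153.14317033  -27.53566564  169.14477003]
(array([-0.0109, -0.0016,  0.2305]), array([-1.000e-04, -5.000e-04,  1.001e-01]))
```

Then finish the turn with the 3° tip-forward tilt (turn about tool y negative, as before).

```bash
python3 -m creep '[[0,-0.01,0,0.05,0,0,0.1],[0,-0.01,0,0.1,0,0,0.1],[0,-0.01,0,0.15,0,0,0.1],[0,-0.01,0,0.2,0,0,0.1],[0,-0.01,0,0.23,0,0,0.1]]'; python3 - <<'E'
from h import *
from station import r
s=r.sense();p=[.5773,.1497,.46];print(where(s,p));print(step(s,p,(-150,-27,21),180))
import pickle;pickle.dump(s,open("s3.pkl","wb"))
im=r.capture("wrist");cv2.imwrite("pics/w7b.png",cv2.resize(im,(768,576),interpolation=cv2.INTER_CUBIC))
im=r.capture("top")[135:275,125:310];cv2.imwrite("pics/tp7.png",cv2.resize(im,None,fx=4,fy=4,interpolation=cv2.INTER_CUBIC))
E
```

```text
time_s: 8.0
tcp_pos: [0.4528, 0.058, 0.1125]
ee_rot: [[-0.896, -0.443, -0.006], [-0.443, 0.896, -0.003], [0.007, 0.0, -1.0]]
wrist_force: [-0.4, -0.2, -0.5]
gripper_width: 0.002
[-152.24572961  -26.85816325   97.49901406]
(array([-0.0092, -0.0005,  0.2549]), array([ 0.    , -0.0021, -0.0002]))
```

View pics/w7b.png

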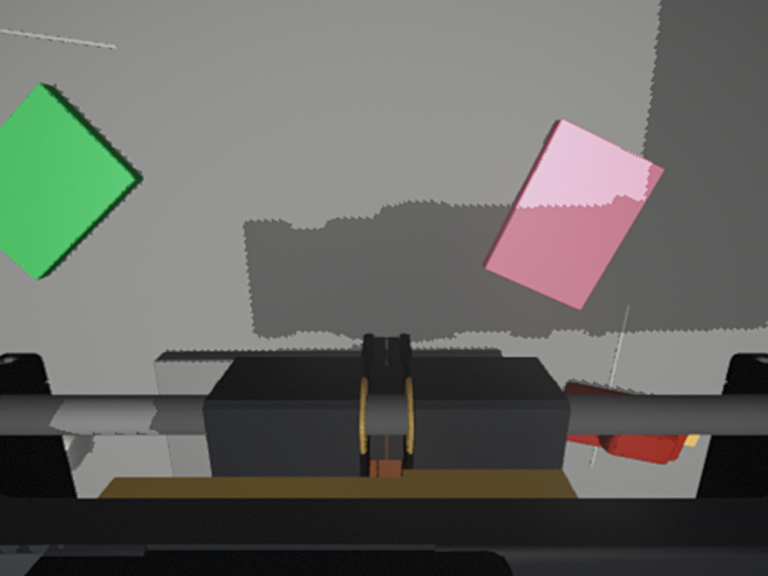

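View pics/tp7.png

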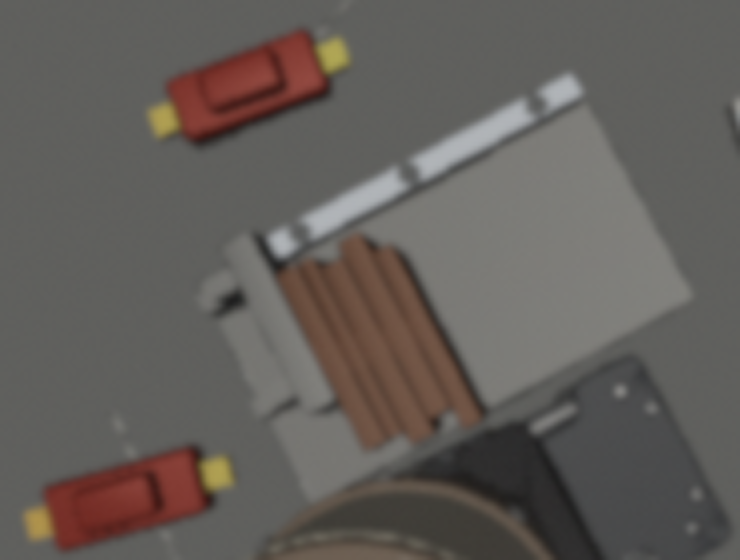

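```bash
python3 -m creep '[[0.25,-0.008,0,0.07,0,-0.017,0],[0.25,-0.008,0,0.14,0,-0.017,0],[0.25,-0.008,0,0.2,0,-0.017,0],[0.25,-0.008,0,0.24,0,-0.017,0],[0.25,-0.008,0,0.255,0,-0.017,0]]'; python3 -m creep '[[0.25,-0.015,0,0,0,0,0],[0.25,-0.03,0,0,0,0,0],[0.25,-0.04,0,0,0,0,0],[0.25,-0.05,0,0,0,0,0],[0.25,-0.055,0,0,0,0,0]]';python3 - <<'E'
from h import *
from station import r
s=r.sense();p=[.5773,.1497,.46];print(where(s,p));print(step(s,p,(-100,-27,21),180))
E
```

```text
time_s: 8.52
tcp_pos: [0.4538, 0.0584, 0.0352]
ee_rot: [[-0.895, -0.444, 0.039], [-0.443, 0.896, 0.019], [-0.043, -0.0, -0.999]]
wrist_force: [-0.3, 0.5, 0.2]
gripper_width: 0.233
time_s: 8.93
tcp_pos: [0.4698, 0.0663, 0.0367]
ee_rot: [[-0.895, -0.444, 0.041], [-0.444, 0.896, 0.02], [-0.046, -0.0, -0.999]]
wrist_force: [0.6, -0.5, -0.2]
gripper_width: 0.251
[-133.34859589  -26.97990776   21.71530512]
(array([-1.109e-01, -1.000e-04,  7.400e-03]), array([-0.0001,  0.0145,  0.    ]))
```

```bash
python3 -m creep '[[0.25,-0.01,0,0.002,0,0,0],[0.25,-0.02,0,0.002,0,0,0],[0.25,-0.03,0,0.002,0,0,0],[0.25,-0.04,0,0.002,0,0,0],[0.25,-0.045,0,0.002,0,0,0]]';python3 -m creep '[[0.25,-0.006,0,0,0,0,0],[0.25,-0.012,0,0,0,0,0],[0.25,-0.018,0,0,0,0,0],[0.25,-0.024,0,0,0,0,0],[0.25,-0.03,0,0,0,0,0]]'; python3 - <<'E'
from h import *
from station import r
s=r.sense();p=[.5773,.1497,.46];print(where(s,p));print(step(s,p,(-100,-27,21),180))
im=r.capture("top")[135:275,125:310];cv2.imwrite("pics/tp8.png",cv2.resize(im,None,fx=4,fy=4,interpolation=cv2.INTER_CUBIC))
E
```

```text
time_s: 9.35
tcp_pos: [0.482, 0.0723, 0.0367]
ee_rot: [[-0.895, -0.444, 0.041], [-0.443, 0.896, 0.02], [-0.045, -0.0, -0.999]]
wrist_force: [-0.6, 0.4, 0.8]
gripper_width: 0.251
time_s: 9.77
tcp_pos: [0.4882, 0.0754, 0.0367]
ee_rot: [[-0.896, -0.443, 0.036], [-0.443, 0.896, 0.018], [-0.04, -0.0, -0.999]]
wrist_force: [-4.3, -1.8, 3.0]
gripper_width: 0.248
[-112.77759614  -27.01977444   21.65026578]
(array([-0.0425,  0.0001,  0.0039]), array([-0.    ,  0.0128, -0.0002]))
```

View pics/tp8.png

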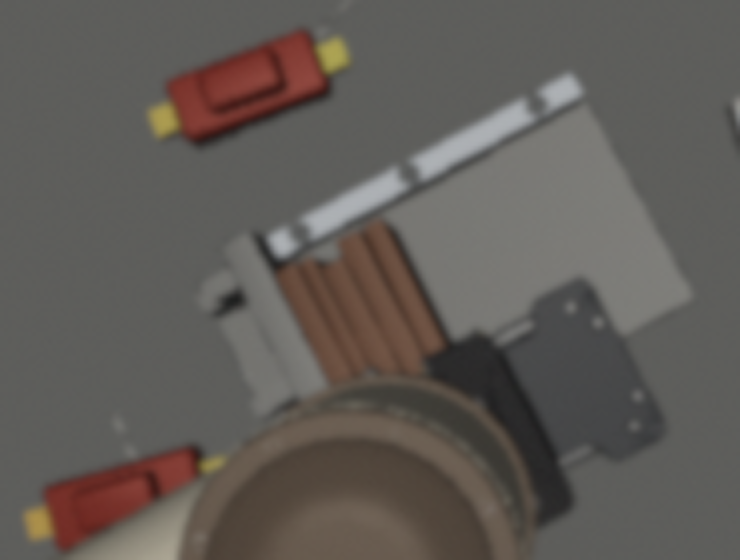

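```bash
python3 -m creep '[[0.25,-0.006,0,0,0,0,0],[0.25,-0.01,0,0,0,0,0],[0.25,-0.014,0,0,0,0,0],[0.25,-0.018,0,0,0,0,0],[0.25,-0.022,0,0,0,0,0]]'; python3 - <<'E'
from h import *
from station import r
s=r.sense();p=[.5773,.1497,.46];print(where(s,p));print(step(s,p,(-100,-27,21),180))
E
```

```text
time_s: 10.23
tcp_pos: [0.4954, 0.0789, 0.0369]
ee_rot: [[-0.895, -0.444, 0.038], [-0.443, 0.896, 0.019], [-0.043, -0.0, -0.999]]
wrist_force: [-1.5, -0.3, -2.2]
gripper_width: 0.247
[-104.85363942  -27.04505164   21.85189263]
(array([-0.016 ,  0.0002,  0.0035]), array([-0.0001,  0.0136, -0.0001]))
```

```bash
python3 -m creep '[[0.25,-0.003,0,0,0,0,0],[0.25,-0.006,0,0,0,0,0],[0.25,-0.008,0,0,0,0,0],[0.25,-0.01,0,0,0,0,0],[0.25,-0.011,0,0,0,0,0]]'; python3 - <<'E'
from h import *
from station import r
s=r.sense();p=[.5773,.1497,.46];print(where(s,p));print(step(s,p,(-100,-27,21),180))
im=r.capture("top")[135:275,125:310];cv2.imwrite("pics/tp9.png",cv2.resize(im,None,fx=4,fy=4,interpolation=cv2.INTER_CUBIC))
E
```

```text
time_s: 10.65
tcp_pos: [0.4981, 0.0803, 0.0369]
ee_rot: [[-0.895, -0.444, 0.038], [-0.443, 0.896, 0.018], [-0.042, -0.0, -0.999]]
wrist_force: [-1.8, -1.9, -0.0]
gripper_width: 0.25
[-101.8107069   -27.0109326    21.90675641]
(array([-0.0059,  0.    ,  0.0033]), array([-0.    ,  0.0133, -0.0001]))
```

View pics/tp9.png

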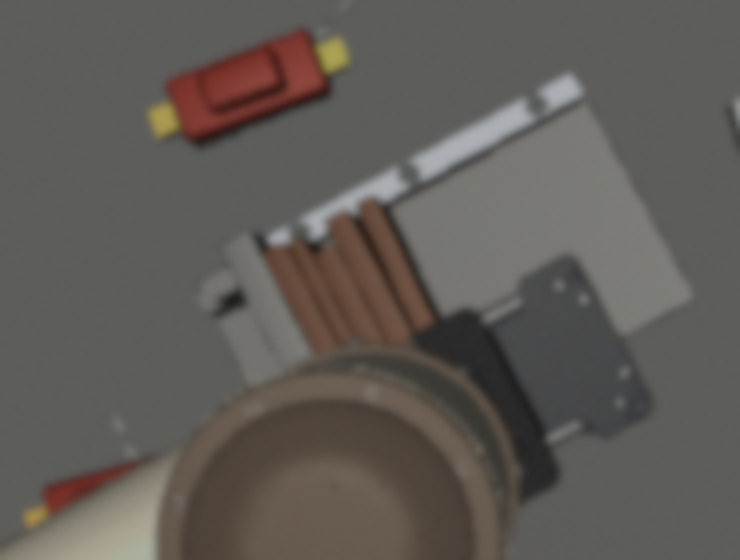

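```bash
python3 -m creep '[[0.25,-0.003,0,0,0,0,0],[0.25,-0.005,0,0,0,0,0],[0.25,-0.007,0,0,0,0,0],[0.25,-0.009,0,0,0,0,0],[0.25,-0.009,0,0,0,0,0]]'; python3 - <<'E'
from h import *
from station import r
s=r.sense();p=[.5773,.1497,.46];print(where(s,p));print(step(s,p,(-100,-27,21),180))
im=r.capture("top")[135:275,125:310];cv2.imwrite("pics/tp10.png",cv2.resize(im,None,fx=4,fy=4,interpolation=cv2.INTER_CUBIC))
im=r.capture("scene")[150:270,190:370];cv2.imwrite("pics/sc10.png",cv2.resize(im,None,fx=4,fy=4,interpolation=cv2.INTER_CUBIC))
E
```

```text
time_s: 11.12
tcp_pos: [0.4982, 0.0804, 0.0368]
ee_rot: [[-0.896, -0.443, 0.033], [-0.443, 0.896, 0.016], [-0.036, 0.0, -0.999]]
wrist_force: [-6.7, -2.3, 5.1]
gripper_width: 0.248
[-101.65736688  -27.0287281    21.81866647]
(array([-0.0054,  0.0001,  0.0029]), array([ 0.    ,  0.0116, -0.0003]))
```

View pics/tp10.png

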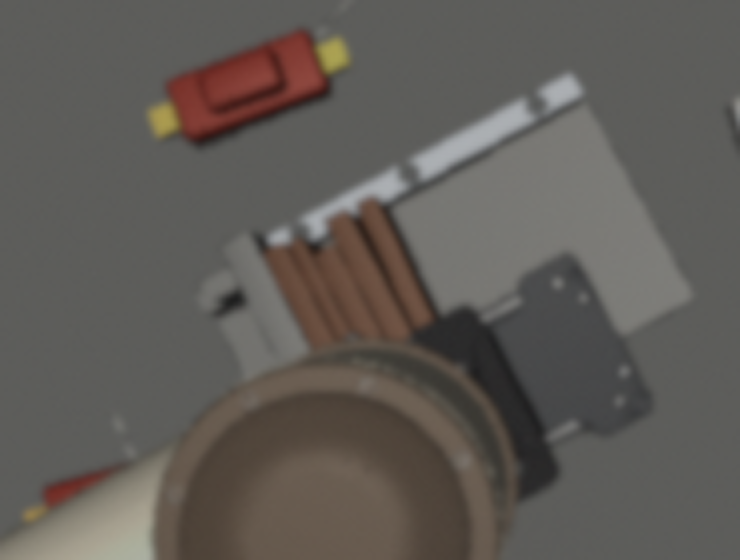

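View pics/sc10.png

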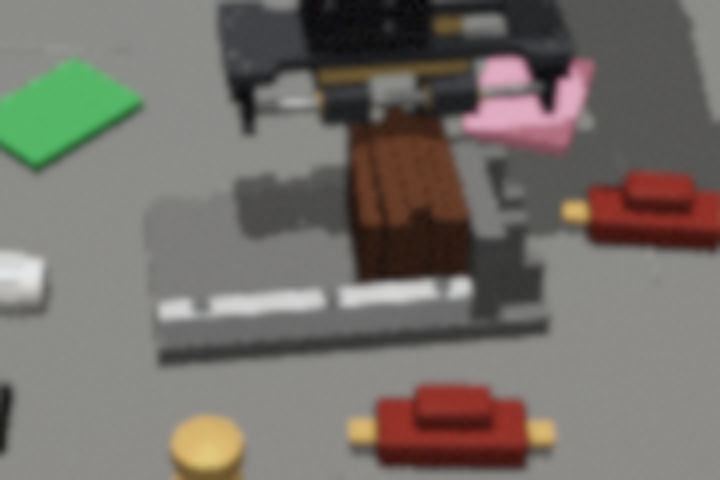

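```bash
python3 -m creep '[[0.25,0.01,0,0,0,0,0],[0.25,0.03,0,0,0,0,0],[0.1,0.06,0,0,0,0,0],[0,0.09,0,0,0,0,0],[0,0.1,0,0,0,0,0]]'; python3 -m creep '[[0,0,0,0,0,-0.004,0],[0,0,0,0,0,-0.004,0],[0,-0.01,0,0,0,-0.004,0],[0,-0.02,0,0,0,-0.004,0],[0,-0.025,0,0,0,-0.004,0]]'; python3 - <<'E'
from h import *
from station import r
s=r.sense();p=[.5773,.1497,.46];print(where(s,p));print(step(s,p,(-101,-26,21),180))
im=r.capture("top")[135:275,125:310];cv2.imwrite("pics/tp11.png",cv2.resize(im,None,fx=4,fy=4,interpolation=cv2.INTER_CUBIC))
E
```

```text
time_s: 11.63
tcp_pos: [0.4698, 0.0664, 0.0357]
ee_rot: [[-0.896, -0.443, 0.032], [-0.442, 0.897, 0.016], [-0.036, 0.0, -0.999]]
wrist_force: [-0.6, 0.0, -0.4]
gripper_width: 0.104
time_s: 12.05
tcp_pos: [0.4777, 0.0703, 0.0362]
ee_rot: [[-0.895, -0.443, 0.045], [-0.442, 0.897, 0.022], [-0.05, 0.0, -0.999]]
wrist_force: [0.8, 0.5, 0.4]
gripper_width: 0.002
[-124.47707657  -26.98925697   21.18284956]
(array([-0.0781,  0.0034,  0.0045]), array([ 0.0001,  0.0159, -0.0003]))
```

View pics/tp11.png

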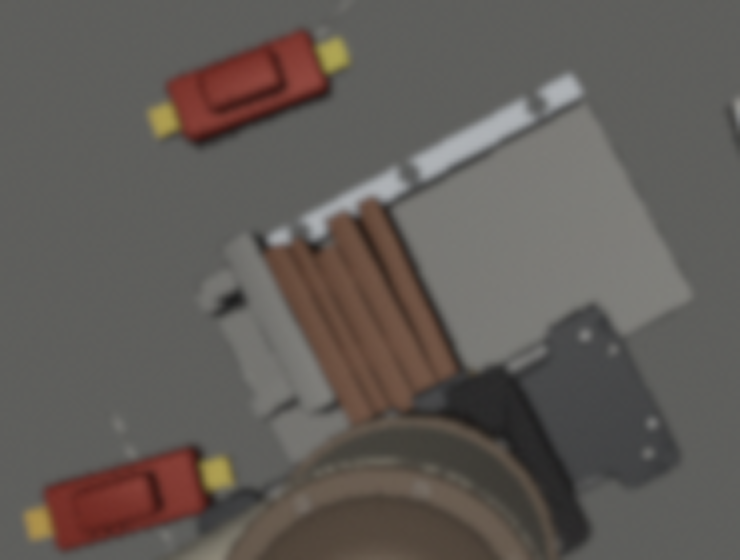

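```bash
python3 -m creep '[[0,-0.01,0.003,0,0,0,0],[0,-0.02,0.003,0,0,0,0],[0,-0.03,0.003,0,0,0,0],[0,-0.04,0.003,0.001,0,0,0],[0,-0.047,0.003,0.001,0,0,0]]'; python3 -m creep '[[0,-0.006,0,0,0,0,0],[0,-0.01,0,0,0,0,0],[0,-0.014,0,0,0,0,0],[0,-0.018,0,0,0,0,0],[0,-0.022,0,0,0,0,0]]'; python3 - <<'E'
from h import *
from station import r
s=r.sense();p=[.5773,.1497,.46];print(where(s,p));print(step(s,p,(-101,-26,21),180))
im=r.capture("top")[135:275,125:310];cv2.imwrite("pics/tp12.png",cv2.resize(im,None,fx=4,fy=4,interpolation=cv2.INTER_CUBIC))
E
```

```text
time_s: 12.52
tcp_pos: [0.4898, 0.0772, 0.0363]
ee_rot: [[-0.896, -0.443, 0.043], [-0.442, 0.897, 0.022], [-0.048, 0.0, -0.999]]
wrist_force: [-1.2, -0.8, 0.8]
gripper_width: 0.005
time_s: 12.93
tcp_pos: [0.496, 0.0803, 0.0366]
ee_rot: [[-0.895, -0.443, 0.044], [-0.442, 0.897, 0.022], [-0.049, 0.0, -0.999]]
wrist_force: [-0.2, -0.7, -0.6]
gripper_width: 0.006
[-103.7009423   -26.10042407   21.6326377 ]
(array([-0.0089,  0.0003,  0.0025]), array([ 0.0001,  0.0155, -0.0004]))
```

View pics/tp12.png

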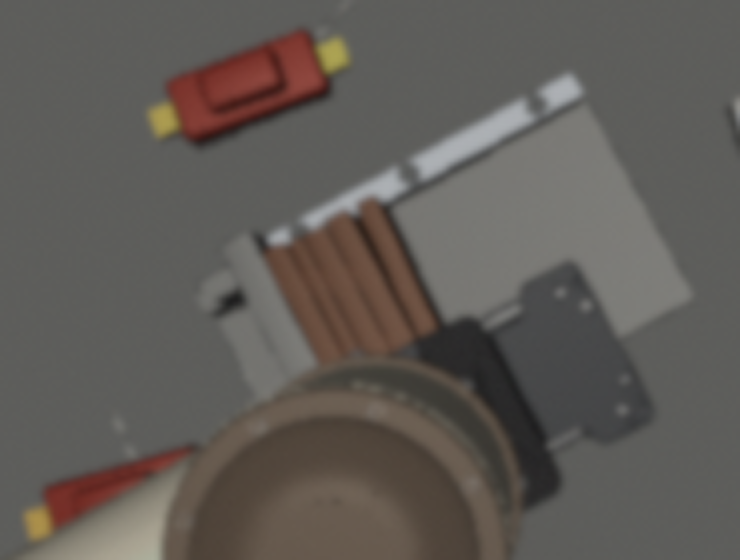

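```bash
python3 -m creep '[[0,-0.004,0,0,0,0,0],[0,-0.007,0,0,0,0,0],[0,-0.01,0,0,0,0,0],[0,-0.012,0,0,0,0,0],[0,-0.012,0,0,0,0,0]]'; python3 - <<'E'
from h import *
from station import r
s=r.sense();p=[.5773,.1497,.46];print(where(s,p));print(step(s,p,(-101,-26,21),180))
E
```

```text
time_s: 13.4
tcp_pos: [0.4978, 0.0812, 0.0366]
ee_rot: [[-0.896, -0.443, 0.04], [-0.442, 0.897, 0.02], [-0.045, 0.0, -0.999]]
wrist_force: [-5.4, -0.9, 3.6]
gripper_width: 0.007
[-101.70829394  -26.10960345   21.59641075]
(array([-0.0023,  0.0004,  0.0021]), array([ 0.0001,  0.0143, -0.0005]))
```

```bash
python3 -m creep '[[0,0.01,0,0,0,0,0],[0,0.03,0,0,0,0,0],[0,0.08,0,0,0,0,0],[0,0.13,0,0,0,0,0],[0,0.14,0,0,0,0,0]]'; python3 -m creep '[[0.35,0,0,-0.12,0,0.015,-0.4],[0.35,0,0,-0.24,0,0.015,-0.4],[0.35,0,0,-0.36,0,0.015,-0.4],[0.35,0,0,-0.45,0,0.015,-0.4],[0.35,0,0,-0.45,0,0.015,-0.4]]'; python3 - <<'E'
from h import *
from station import r
s=r.sense();p=[.5773,.1497,.46];print(where(s,p));print(step(s,p,(-47,-120,160)))
E
```

```text
time_s: 13.82
tcp_pos: [0.4581, 0.0616, 0.0345]
ee_rot: [[-0.896, -0.442, 0.039], [-0.441, 0.897, 0.02], [-0.044, 0.001, -0.999]]
wrist_force: [-0.6, -0.7, 0.2]
gripper_width: 0.009
time_s: 14.23
tcp_pos: [0.4571, 0.0605, 0.176]
ee_rot: [[-0.461, -0.886, 0.037], [-0.887, 0.462, 0.009], [-0.026, -0.029, -0.999]]
wrist_force: [2.0, 0.1, -1.1]
gripper_width: 0.295
[-147.26341912  -26.55620604  161.01427579]
(array([-0.0859, -0.4483,  0.0185]), array([-0.0123,  0.0033, -0.2992]))
```

```bash
python3 -m creep '[[0.35,-0.02,-0.1,0,-0.012,0.003,-0.3],[0.35,-0.04,-0.2,0,-0.012,0.003,-0.3],[0.35,-0.06,-0.3,0.01,-0.012,0.003,-0.3],[0.35,-0.08,-0.4,0.01,-0.012,0.003,-0.3],[0.35,-0.086,-0.448,0.018,-0.012,0.003,-0.3]]'; python3 -m creep '[[0.35,0,0,0,0,0,-0.1],[0.35,0,0,0,0,0,-0.1],[0.35,0,0,0,0,0,-0.1]]';  python3 - <<'E'
from h import *
from station import r
s=r.sense();p=[.5773,.1497,.46];print(where(s,p));print(step(s,p,(-47,-125,80)))
im=r.capture("scene")[150:270,190:370];cv2.imwrite("pics/sc13.png",cv2.resize(im,None,fx=4,fy=4,interpolation=cv2.INTER_CUBIC))
E
```

```text
time_s: 14.65
tcp_pos: [0.5927, 0.0209, 0.1757]
ee_rot: [[0.142, -0.99, 0.013], [-0.99, -0.142, 0.004], [-0.003, -0.013, -1.0]]
wrist_force: [0.3, 0.2, 0.3]
gripper_width: 0.351
time_s: 14.9
tcp_pos: [0.594, 0.0208, 0.1754]
ee_rot: [[0.446, -0.895, 0.014], [-0.895, -0.446, 0.005], [0.002, -0.015, -1.0]]
wrist_force: [-0.6, -0.8, 0.4]
gripper_width: 0.347
[ -42.23113279 -122.9662796   160.44432888]
(array([0.0062, 0.0199, 0.2679]), array([-0.0047, -0.0007,  0.0006]))
```

View pics/sc13.png

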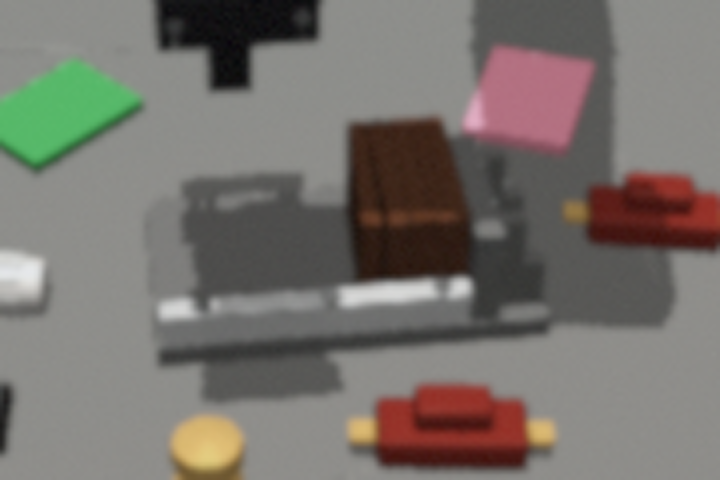

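```bash
python3 -m creep '[[0.35,0.006,0.02,0.1,-0.005,-0.008,0],[0.35,0.006,0.02,0.2,-0.005,-0.008,0],[0.35,0.006,0.02,0.3,-0.005,-0.008,0],[0.35,0.006,0.02,0.4,-0.005,-0.008,0],[0.35,0.006,0.02,0.45,-0.005,-0.008,0]]'; python3 - <<'E'
from h import *
from station import r
s=r.sense();p=[.5773,.1497,.46];print(where(s,p));print(step(s,p,(-47,-75,21)))
E
```

```text
time_s: 15.37
tcp_pos: [0.5897, 0.017, 0.0371]
ee_rot: [[0.444, -0.896, -0.015], [-0.896, -0.444, 0.02], [-0.024, 0.005, -1.0]]
wrist_force: [-1.1, -0.4, -0.6]
gripper_width: 0.349
[ -47.79159364 -124.43678258   22.09952814]
(array([-0.1647, -0.0027,  0.0076]), array([0.0015, 0.0077, 0.0001]))
```

```bash
python3 -m creep '[[0.35,-0.03,0,0.002,0,0,0],[0.35,-0.06,0,0.003,0,0,0],[0.35,-0.09,0,0.004,0,0,0],[0.35,-0.12,0,0.005,0,0,0],[0.35,-0.14,0,0.006,0,0,0]]'; python3 -m creep '[[0.35,-0.01,0,0,0,0,0],[0.35,-0.015,0,0,0,0,0],[0.35,-0.02,0,0,0,0,0],[0.35,-0.024,0,0,0,0,0],[0.35,-0.028,0,0,0,0,0]]'; python3 - <<'E'
from h import *
from station import r
s=r.sense();p=[.5773,.1497,.46];print(where(s,p));print(step(s,p,(-47,-64.5,21)))
E
```

```text
time_s: 15.78
tcp_pos: [0.5715, 0.0564, 0.0381]
ee_rot: [[0.445, -0.895, -0.012], [-0.895, -0.446, 0.021], [-0.024, 0.001, -1.0]]
wrist_force: [0.1, -0.2, -0.5]
gripper_width: 0.346
time_s: 16.2
tcp_pos: [0.5678, 0.0638, 0.0383]
ee_rot: [[0.445, -0.895, -0.012], [-0.895, -0.445, 0.021], [-0.024, 0.001, -1.0]]
wrist_force: [0.4, 0.0, 0.2]
gripper_width: 0.348
[-46.64843093 -72.71038326  23.3477569 ]
(array([-0.0272,  0.0011,  0.0085]), array([0.0004, 0.0075, 0.0004]))
```

```bash
python3 -m creep '[[0.35,-0.006,0,0.004,0,0,0],[0.35,-0.011,0,0.006,0,0,0],[0.35,-0.016,0,0.006,0,0,0],[0.35,-0.02,0,0.006,0,0,0],[0.35,-0.022,0,0.006,0,0,0]]'; python3 - <<'E'
from h import *
from station import r
s=r.sense();p=[.5773,.1497,.46];print(where(s,p))
E
```

```text
time_s: 16.62
tcp_pos: [0.5648, 0.0699, 0.0366]
ee_rot: [[0.445, -0.895, -0.012], [-0.895, -0.445, 0.021], [-0.024, 0.001, -1.0]]
wrist_force: [-0.1, -0.1, -0.3]
gripper_width: 0.353
[-46.65668071 -65.98543664  21.61100645]
```

```bash
python3 -m creep '[[0.35,-0.003,0,0,0,0,0],[0.35,-0.006,0,0,0,0,0],[0.35,-0.008,0,0,0,0,0],[0.35,-0.01,0,0,0,0,0],[0.35,-0.011,0,0,0,0,0]]'; python3 - <<'E'
from h import *
from station import r
s=r.sense();p=[.5773,.1497,.46];print(where(s,p))
E
```

```text
time_s: 17.03
tcp_pos: [0.564, 0.0714, 0.0367]
ee_rot: [[0.446, -0.895, -0.011], [-0.895, -0.446, 0.019], [-0.022, 0.001, -1.0]]
wrist_force: [4.6, -8.1, -3.1]
gripper_width: 0.352
[-46.63477819 -64.27478682  21.66909039]
```

```bash
python3 -m creep '[[0.35,-0.0055,0,0,0,0,0],[0.35,-0.0055,0,0,0,0,0],[0.35,-0.0055,0,0,0,0,0],[0.35,-0.0055,0,0,0,0,0],[0.35,-0.0055,0,0,0,0,0]]'; python3 -m creep '[[0.35,0.004,0,0,0,0,0],[0.35,0.01,0,0,0,0,0],[0.35,0.03,0,0,0,0,0],[0.35,0.06,0,0,0,0,0],[0.35,0.1,0,0,0,0,0]]';python3 -m creep '[[0.35,0.1,0,-0.12,0,0.007,0],[0.35,0.1,0,-0.24,0,0.007,0],[0.35,0.1,0,-0.36,0,0.007,0],[0.35,0.2,0,-0.48,0,0.007,0],[0.35,0.3,0,-0.5,0,0.007,0]]'; python3 -m creep '[[0.35,0.13,0,0,0,0,0],[0.35,0.26,0,0,0,0,0],[0.35,0.39,0,0,0,0,0],[0.35,0.5,0,0,0,0,0],[0.35,0.5,0,0,0,0,0]]'; python3 - <<'E'
from h import *
from station import r
s=r.sense();p=[.5773,.1497,.46];print(where(s,p))
im=r.capture("top");cv2.imwrite("pics/tf.png",im);cv2.imwrite("pics/tp14.png",cv2.resize(im[135:275,125:310],None,fx=4,fy=4,interpolation=cv2.INTER_CUBIC))
im=r.capture("scene")[150:270,190:370];cv2.imwrite("pics/sc14.png",cv2.resize(im,None,fx=4,fy=4,interpolation=cv2.INTER_CUBIC))
E
```

```text
time_s: 17.45
tcp_pos: [0.564, 0.0714, 0.0367]
ee_rot: [[0.446, -0.895, -0.01], [-0.895, -0.446, 0.017], [-0.02, 0.001, -1.0]]
wrist_force: [4.1, -7.0, -3.4]
gripper_width: 0.349
time_s: 17.87
tcp_pos: [0.5777, 0.0444, 0.0362]
ee_rot: [[0.447, -0.894, -0.01], [-0.894, -0.447, 0.017], [-0.02, 0.001, -1.0]]
wrist_force: [0.0, -0.8, -0.1]
gripper_width: 0.346
time_s: 18.28
tcp_pos: [0.6224, -0.0389, 0.1915]
ee_rot: [[0.45, -0.893, 0.011], [-0.893, -0.451, -0.002], [0.007, -0.009, -1.0]]
wrist_force: [1.4, -0.2, 0.7]
gripper_width: 0.352
time_s: 18.7
tcp_pos: [0.6914, -0.1795, 0.1912]
ee_rot: [[0.445, -0.896, 0.012], [-0.896, -0.445, -0.003], [0.008, -0.009, -1.0]]
wrist_force: [0.6, -0.4, 0.1]
gripper_width: 0.347
[ -43.94134078 -345.61080121  176.22786194]
```

View pics/tp14.png

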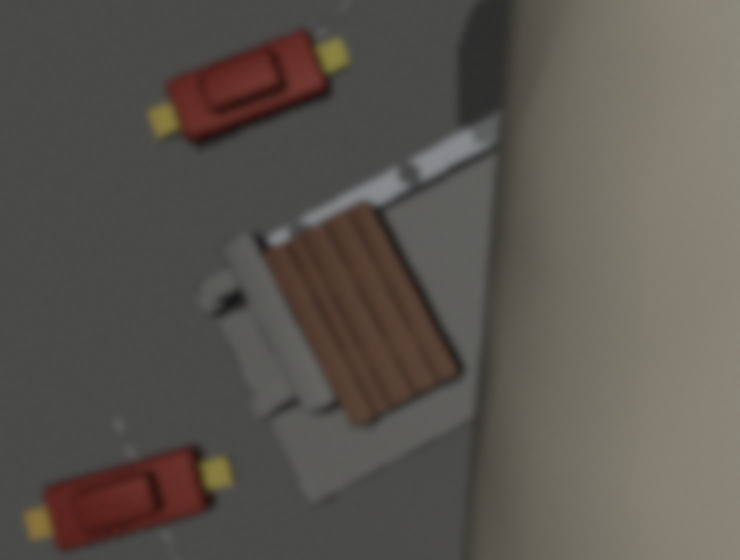

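View pics/sc14.png

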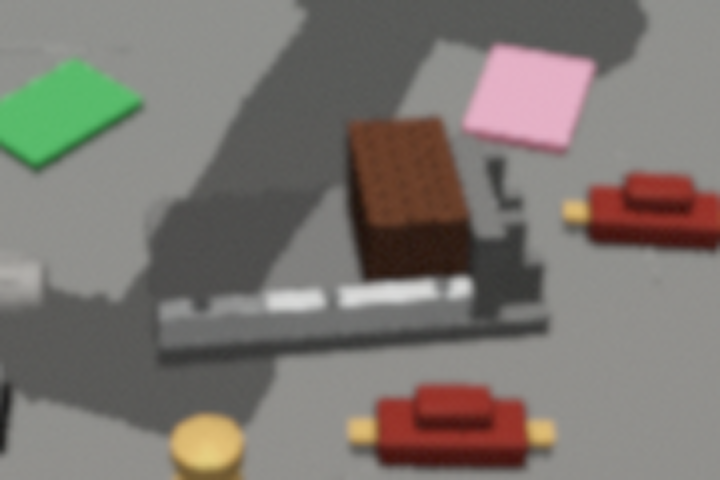

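```bash
python3 - <<'E'
from h import *
from station import r
p=[.5773,.1497,.46];q=[0.57846,0.14789,.46798]
P=[(0,0,65),(0,-54,65),(-90,-54,65),(-90,0,65)]
for z in(p,q):print(((proj(r.camera_model("top"),j2w(z,P))+.375-[125,135])*4).round().tolist())
im=cv2.imread("pics/tf.png")
cv2.imwrite("pics/tf2.png",cv2.resize(im[180:250,180:250],None,fx=8,fy=8,interpolation=cv2.INTER_CUBIC))
im=cv2.convertScaleAbs(cv2.imread("pics/sc14.png"),alpha=1.6);cv2.imwrite("pics/sc14c.png",cv2.resize(im[90:320,320:560],None,fx=2.5,fy=2.5))
E
```

```text
[[260.0, 254.0], [366.0, 198.0], [458.0, 375.0], [351.0, 432.0]]
[[264.0, 252.0], [369.0, 195.0], [463.0, 371.0], [357.0, 428.0]]
```

View pics/tf2.png

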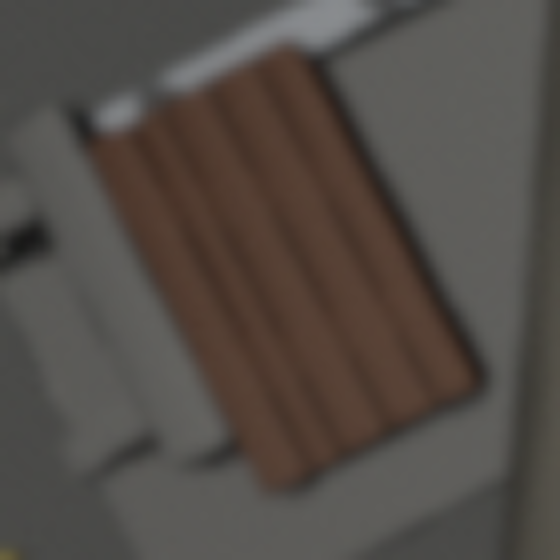

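View pics/sc14c.png

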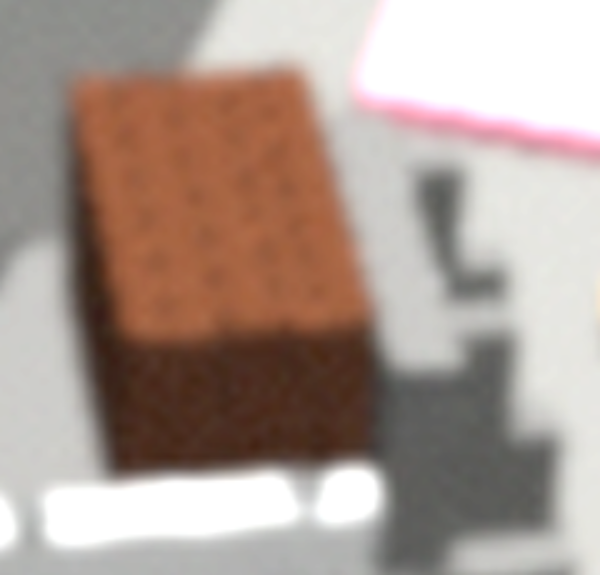

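```bash
python3 -m creep '[[0.35,-0.13,0,0,0,0,0],[0.35,-0.26,0,0,0,0,0],[0.35,-0.39,0,0,0,0,0],[0.35,-0.52,0,0,0,0,0],[0.35,-0.65,0,0,0,0,0]]'; python3 -m creep '[[0.35,-0.13,0,0,0,0,0],[0.35,-0.26,0,0,0,0,0],[0.35,-0.39,0,0,0,0,0],[0.35,-0.5,0,0,0,0,0],[0.35,-0.5,0,0,0,0,0]]'; python3 - <<'E'
from h import *
from station import r
s=r.sense();p=[.5773,.1497,.46];print(where(s,p))
W=wcm(r,s)
im=r.capture("wrist");cv2.imwrite("pics/w15.png",im);cv2.imwrite("pics/w15b.png",cv2.resize(im[80:260,130:370],None,fx=3.2,fy=3.2,interpolation=cv2.INTER_CUBIC))
P=[(0,0,65),(0,-54,65),(-90,-54,65),(-90,0,65)]
print(((proj(W,j2w(p,P))-[130,80])*3.2).round().tolist())
P=[(0,-167,22),(0,-54,22)];print(((proj(W,j2w(p,P))-[130,80])*3.2).round().tolist())
E
```

```text
time_s: 19.22
tcp_pos: [0.6007, 0.0012, 0.1905]
ee_rot: [[0.448, -0.894, 0.01], [-0.894, -0.448, -0.001], [0.005, -0.008, -1.0]]
wrist_force: [0.7, 1.0, -0.3]
gripper_width: 0.351
time_s: 19.63
tcp_pos: [0.5305, 0.1399, 0.1904]
ee_rot: [[0.455, -0.89, 0.01], [-0.89, -0.455, 0.001], [0.004, -0.01, -1.0]]
wrist_force: [-0.1, -0.0, -0.5]
gripper_width: 0.353
[-46.28545459  11.99894333 175.44278153]
[[251.0, 315.0], [244.0, 119.0], [582.0, 124.0], [569.0, 320.0]]
[[256.0, -310.0], [268.0, 112.0]]
```

View pics/w15b.png

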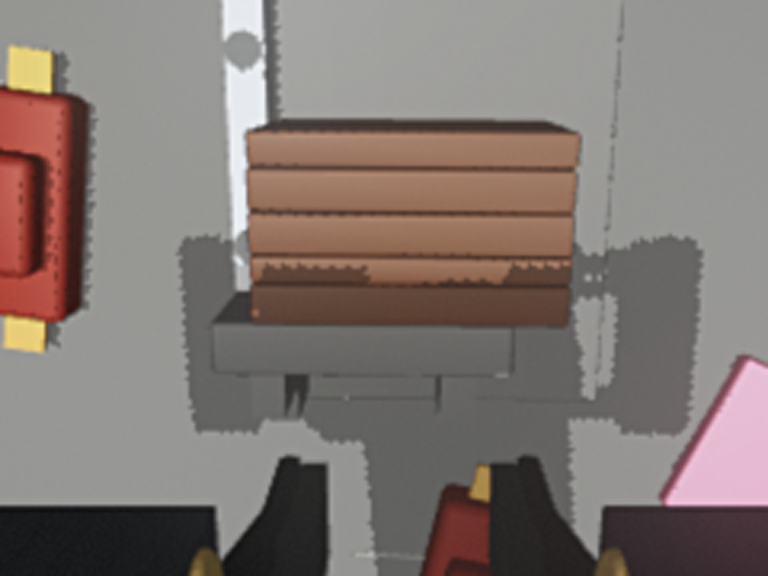

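```bash
python3 - <<'E'
from station import r
print(r.finish_job(), r.sense()["time_s"])
E
```

```text
the job is handed in; nothing more can be done
the job is handed in; nothing more can be done
```

The five barriers stand upright, closed up against the backstop and flush to the side fence, and the job is handed in. `finish_job` gives no verdict, so this rests on my own checks.

**What I did**
- I pushed the row upright at its foot and pressed it home at about 11 N, held for 0.4 s.
- I pushed it sideways to the fence in two passes. The first used spread fingers (about 7 N) on barriers 1, 2, 4 and 5. The second used closed fingers (about 5.5 N) on barrier 3, which the first pass had left short.
- The sideways push opened a gap of a few mm behind barrier 5. I closed it with a second press against the backstop, about 9 N at its peak and 8–9 N while held.

**Last checks** (wrist, top and scene pictures, about 19.6 s on the clock)
- **Alignment:** all five plates are parallel with no visible gaps. Their ends at the fence lie within about 1 mm of where they should be.
- **Pack length:** about 54 mm, the same at both presses to within 0.2 mm.
- **Surroundings:** the jig shows no visible movement, and neither do the two fuse carriers in the final views. I did not measure the test plug and torque driver at the end, but the arm never came near them.
- **Robot:** it was clear of everything when I handed in.

Two limits on these checks: my jig pose fits from the top and wrist cameras differed by 2–3 mm, so I judged flushness relative to the fence in the pictures. I also had no direct reading of the force between barrier 1 and the backstop, only the wrist force.

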